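# Set the tube roller mixer to speed 6 and start it

### The arm

A 6-joint arm with a two-finger parallel gripper is mounted at the origin on the work surface. World frame = base frame: x ahead of the robot, y to its left, z up, the work surface at z = 0. Lengths are in m, angles in rad, forces in N, time in s.
With the tool pointing down it reaches from about 0.35 to 1 m from the base axis. Payload 7.1 kg.
Tool frame: the origin (TCP) lies at the very end of the fingers, on their centre line; the grasp point (between the pads) lies 19 mm behind it; z points along the fingers, y is the line along which they close (so a half turn about z gives the same grasp; the last joint's range is limited). The gripper opens to 85 mm and grips with 20 to 120 N. Pads are 22 mm wide; open, the fingers measure 114 mm over their backs; the gripper's body (76 mm by 85 mm) begins 54 mm behind the grasp point. The pads swing forward as they close: fully open they stand 13 mm farther back than shut.
Start: joints at [-1.358, 0.423, 1.63, -0, 1.089, -0.019], TCP at [0.144, -0.608, 0.231] pointing down, gripper open.
Joint ranges: [-3, 3], [-0.9, 2.11], [0.09, 2.58], [-1.31, 4.45], [0.11, 2.69], [-2.54, 2.54]. Speed limits (rad/s): [2.39, 2.39, 3.01, 3.14, 3.14, 3.14].

### API

Orientations are given as a rotation vector (axis times angle).
In Python, from workcell import * gives the robot as it stands. Calls block until the motion is done:
- reach(position, orientation): joint-space move of the TCP to a pose.
- move_l(position, speed=0.15, attitude=None, guard=None): straight line of the TCP; attitude=None keeps the orientation; speed is the mean speed in m/s. With guard (N) it stops when the force on the tool has changed by that much, and returns True; else False.
- move_j(angles): joint-space move.
- gripper_to(opening, squeeze=None): finger opening in m; squeeze is the grip in N (None keeps the last); returns when the fingers have stopped.
- wait(seconds).
- ik(position, orientation): joint angles nearest the present ones, or None.
- get_obs(): the state.
- grab_frame(name): name is "scene" or "top" or "wrist"; returns the picture (384x512x3 uint8, red, green, blue); there is no depth.
- camera_model(name): a dict with "mtx" (3x3 intrinsics, pixels), "xyz" and "rotation" of the camera in the world. Camera axes: x right, y down, z forward; pixel columns grow to the right and rows downward; lengths in m; the calibration is good to about 2 mm. A picture is of the moment at which its call begins: read the wrist's pose just before it. camera_model takes no time and is no camera call; for the wrist camera it gives the pose at the moment of the call.
A pose or a line that the arm cannot do raises PlanningError and nothing moves.
- finish_job(): hands the job in; it is judged then, once.
The state is a dict: "t": time; "qpos": joint angles; "qvel": joint speeds; "joint_efforts": joint torques, N m; "ee_pos": TCP position; "tcp_rot": TCP orientation; "force": force on the tool from outside, world axes, zero at the start; "wrist_torque": the same for the moment, N m; "width": finger opening in m; "gripper_force": force on a finger pad.
Only numpy, scipy, OpenCV 4.12 (cv2) and the standard library are available. Lean on these libraries where they do the work, as an engineer would, in place of code of your own. Each camera call takes 0.05 s, during which the arm holds its last target. There are 200 camera calls.

### The job

The blood tubes are already lying on the roller mixer: with a fingertip, push the pointer of its click-stop speed selector round to speed 6 without pinching it, counting the clicks (clockwise from the red 0 dot there is one mark per click, with long bars at 3, 6 and 9). Once it has clicked into 6, press the green start button all the way in and let it go. Leave the red stop button, the tubes and everything else on the bench as they are.

Things in the scene. Friction and masses are not known exactly. Their poses are not given: they have to be found in the camera images.
- mixer: White blood tube roller mixer, 250 (x) by 472 mm (y), fixed. Origin on the bench under the middle of its control deck; +x away from the operator, +y from the deck along the rollers. The flat dark deck (x -125 to 125, y -75 to 75 mm) is 90 mm high; low mains rocker on it at x 88, y -42. Rollers at y 83 to 369 mm, tops 97 mm high; tubes on them reach 102 mm.
- selector (a joint): Selector angle, rad, growing clockwise seen from above, 0 to 4.712: ten click stops 0.5236 apart, speed 6 at 3.1416. Starts at one of 0 to 3. Pushed past half-way to the next stop (about 0.08 N m, 3 to 5 N on the flank) it snaps on into it by itself, ahead of the finger. Hard ends at 0 and 9. At value q the pointer points 2.356 - q anticlockwise from the mixer's +x.
- selector_axis (a point): Fixed point on the selector's vertical axis, level with the pointer's top, 113 mm above the bench, at x 12, y 0 mm on the mixer. Dark grey skirt disc 52 mm across, its top 5 mm above the deck, carries a pale upright bar pointer 18 mm high, 12 mm thick, 45 mm long, red line on its tip half. Scale marks printed at 33 to 45 mm radius; no other part within 60 mm.
- selector_tip (a point): Middle of the top edge of the pointer's leading end, 31 mm out from the axis; turns with the selector. The tail ends 14 mm on the other side of the axis. The flanks lie 6 mm either side of the pointer's centre line: push the anticlockwise flank with one fingertip to turn clockwise. Pressing both flanks at once counts as pinching.
- start (a joint): Travel of the green start button in m: 0 out, 0.005 fully in, about 4 N; springs back.
- start_top (a point): Centre of the top of the round green start button, 24 mm diameter, pressed straight down; at x -85, y 36 mm on the mixer's deck.
- stop (a joint): Travel of the red stop button in m: 0 out, 0.005 fully in; not to be pressed.
- stop_top (a point): Centre of the top of the red stop button, of the same size, 72 mm from the green one (x -85, y -36 mm on the mixer).
- tube0: Purple-capped blood tube, 16 mm diameter, 100 mm long, loose in the valley between the two rollers nearest the operator; origin at its middle. Leave it.
- tube1: Second purple-capped tube of the same size, on the rollers. Leave it.
- tube2: Light-blue-capped tube of the same size, on the rollers. Leave it.
- tube_rack: White foam rack, 215 by 110 mm and 42 mm high, with capped tubes standing to 112 mm, beside the mixer's control end. Origin under its centre. Leave it.
- specimen_cup: Specimen cup with orange lid, 64 mm diameter, 65 mm high, in front of the control deck. Origin under its centre. Leave it.
- marker_pen: Black marker pen with blue cap, 135 mm long, 15 mm thick, lying in front of the rollers. Leave it.

How it is judged:
By the outcome, as a careful person would: the job done as asked, in the order asked, and still so for the second after the job is handed in, with the robot touching nothing.
It also fails if it takes over 54 s, if anything falls off the work surface, if the arm or the gripper's body presses on something with over 40 N, if the wrist force passes 120 N, or if a joint passes its speed limit or range.

## Working session

There is one attempt and no reset: what is moved stays moved. The work goes in short steps, each a Python script; the robot and the scene stay as the last script left them, time stands still between calls to the robot, and variables do not carry over. Pictures are saved under pics/ and viewed, at most 10 in all, crops included, and the job is handed in when it is done.

```bash
mkdir -p pics; ls; python3 - <<'E'
from workcell import *
import cv2,numpy as np
for n in ("scene","top"):
    f=grab_frame(n); cv2.imwrite(f"pics/{n}0.png",f[:,:,::-1])
    m=camera_model(n); print(n,m["mtx"][0],m["xyz"],np.round(m["rotation"],3).tolist())
o=get_obs(); print(o["t"],o["tcp_rot"],o["width"],o["force"])
E
```

```text
pics
scene [351.67134378   0.         255.50826096] [0.9419703  0.16073329 0.55195566] [-1.284, -2.213, 1.008]
top [406.73891623   0.         256.13887353] [ 0.38014261 -0.07521898  0.92060357] [-2.092, 2.142, -0.209]
0.1 [-3.11908966e+00 -3.63193274e-01  2.08811554e-04] 0.08532822024860166 [ 0.82922932 -0.49156095 -0.3419216 ]
```

View pics/top0.png

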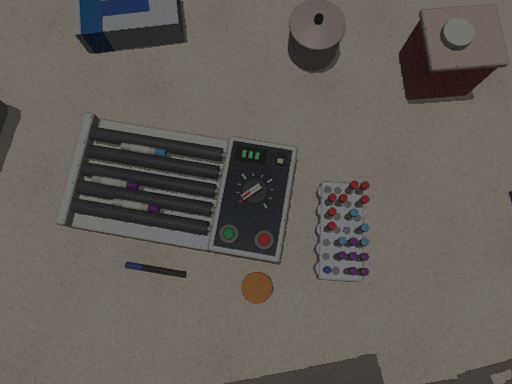

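View pics/scene0.png

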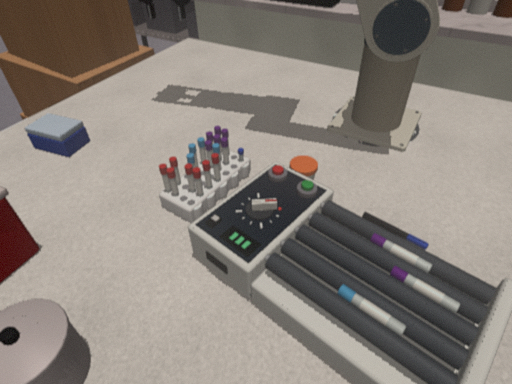

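The top view shows the deck at about (255,198), the green button at (229,233), the red one at (264,240), and the selector at about (252,190). Next I'll measure with masks.

```bash
cat > h.py <<'E'
from workcell import *
import cv2,numpy as np
from scipy.spatial.transform import Rotation as R
def cam(n):
    m=camera_model(n); r=np.array(m["rotation"],float)
    return np.array(m["mtx"]),np.array(m["xyz"]),(R.from_rotvec(r).as_matrix() if r.size==3 else r)
def dirn(c,p):
    d=c[2]@np.linalg.inv(c[0])@np.array([p[0],p[1],1.]); return d/np.linalg.norm(d)
def onz(c,p,z):
    d=dirn(c,p); return c[1]+d*(z-c[1][2])/d[2]
def two(c1,p1,c2,p2):
    d1,d2=dirn(c1,p1),dirn(c2,p2)
    s=np.linalg.lstsq(np.c_[d1,-d2],c2[1]-c1[1],rcond=None)[0]
    a,b=c1[1]+s[0]*d1,c2[1]+s[1]*d2
    return (a+b)/2,np.linalg.norm(a-b)
def proj(c,P):
    q=c[0]@c[2].T@(np.asarray(P,float)-c[1]); return q[:2]/q[2]
def blobs(img,kind,box):
    h=cv2.cvtColor(img,cv2.COLOR_RGB2HSV); H,S,V=[h[:,:,i].astype(int) for i in range(3)]
    m={"g":(H>45)&(H<85)&(S>120)&(V>60),"r":((H<8)|(H>172))&(S>120)&(V>70)}[kind].astype(np.uint8)
    k=np.zeros_like(m);x0,y0,x1,y1=box;k[y0:y1,x0:x1]=1
    n,l,s,c=cv2.connectedComponentsWithStats(m*k)
    return sorted([(int(s[i,4]),c[i].round(1)) for i in range(1,n) if s[i,4]>2],key=lambda t:-t[0])
E
python3 - <<'E'
from h import *
T,S=cam("top"),cam("scene")
t=cv2.imread("pics/top0.png")[:,:,::-1];s=cv2.imread("pics/scene0.png")[:,:,::-1]
bt,bs=(215,140,295,255),(195,160,330,270)
for k in "gr": print(k,blobs(t,k,bt)[:4],blobs(s,k,bs)[:4])
g=blobs(t,"g",(215,220,240,250))[0][1];r=blobs(t,"r",(250,225,280,255))[0][1]
gs=blobs(s,"g",(295,175,325,200))[0][1];rs=blobs(s,"r",(265,160,292,185))[0][1]
print(two(T,g,S,gs),two(T,r,S,rs))
for z in (.095,.1):
    G,Rr=onz(T,g,z),onz(T,r,z);y=(G-Rr);L=np.linalg.norm(y);y/=L;x=np.array([y[1],-y[0],0])
    o=(G+Rr)/2+.085*x;a=o+.012*x;a[2]=.113
    print(z,L,"x",x,"y",y,"o",o,"axis",a,proj(T,a),proj(S,a))
c=t[150:230,210:300];cv2.imwrite("pics/c0.png",cv2.resize(c,None,fx=7,fy=7,interpolation=cv2.INTER_CUBIC)[:,:,::-1])
E
```

```text
g [(93, array([227.9, 232.8])), (6, array([257., 155.])), (3, array([257., 158.]))] [(48, array([306.9, 183.9]))]
r [(104, array([263.7, 239.1])), (18, array([245.7, 194.2])), (7, array([239.7, 201. ]))] [(73, array([277.4, 169.5])), (51, array([205.6, 164.4])), (48, array([196.9, 172.3])), (14, array([215.1, 160.9]))]
(array([ 0.46329264, -0.01799311,  0.10844461]), np.float64(0.0008175643389387234)) (array([ 0.4491348 , -0.08896955,  0.10608498]), np.float64(0.0013406874166834502))
0.095 0.07377468706147201 x [ 0.98059075 -0.19606574  0.        ] y [0.19606574 0.98059075 0.        ] o [ 0.54093991 -0.07026932  0.095     ] axis [ 0.55270699 -0.07262211  0.113     ] [254.03408178 188.00547004] [258.31584045 201.06335885]
0.1 0.07332789462066386 x [ 0.98059075 -0.19606574  0.        ] y [0.19606574 0.98059075 0.        ] o [ 0.54047087 -0.07040022  0.1       ] axis [ 0.55223796 -0.07275301  0.113     ] [254.10368764 188.22988091] [258.38332043 200.87969681]
```

View pics/c0.png

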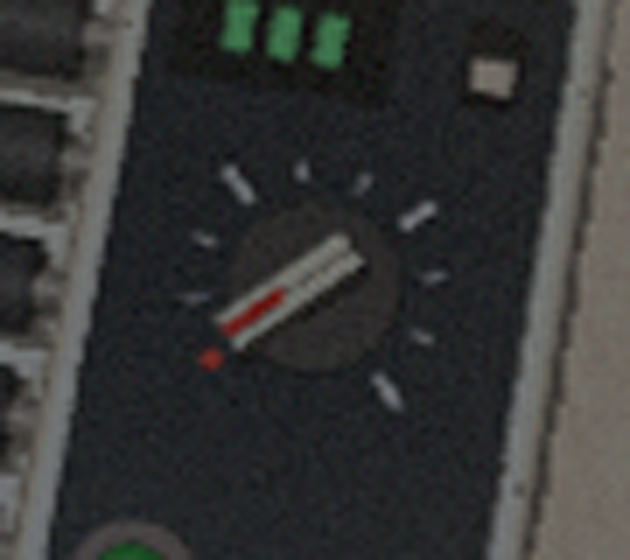

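The pointer rests at 0, on the red dot, so it needs six clicks clockwise. Next I'll move above the selector and take a closer look with the wrist camera.

```bash
cat >> h.py <<'E'
def down(psi): return (R.from_euler("z",psi)*R.from_euler("x",np.pi)).as_rotvec()
AX=np.array([.5525,-.0727]);YAW=np.arctan2(-.19607,.98059)
def finger(q,lat,r=.026):
    """TCP xy and tool yaw: tool y along the pointer at selector angle q, centre lat m on its anticlockwise side"""
    a=2.356-q+YAW
    return AX+r*np.array([np.cos(a),np.sin(a)])+lat*np.array([-np.sin(a),np.cos(a)]),a+np.pi/2
E
python3 - <<'E'
from h import *
gripper_to(0.0)
p,psi=finger(0,.03)
for q in (0,1.5,3): 
    pp,ps=finger(q,.017); print(ik([*pp,.1],down(ps)))
reach([*p,.23],down(psi))
o=get_obs();print(o["t"],o["qpos"],o["ee_pos"],o["width"])
c=cam("wrist");f=grab_frame("wrist");cv2.imwrite("pics/w0.png",f[:,:,::-1])
np.savez("w0.npz",m=c[0],x=c[1],R=c[2])
print(c[1],proj(c,[*AX,.113]))
for k in "gr":print(k,blobs(f,k,(0,0,512,384))[:5])
E
```

```text
[-0.13751367  0.47813212  1.9272193   0.          0.73624123 -2.29616517]
[-0.09796932  0.51961534  1.84530917  0.          0.77666815 -0.75662082]
[-1.57992434e-01  5.46727621e-01  1.79143223e+00 -4.44089210e-16
  8.03432807e-01  6.83356058e-01]
3.2 [-1.55050759e-01  2.67587336e-01  1.86647690e+00 -1.51321128e-04
  1.00740757e+00 -2.31245748e+00] [ 0.51315517 -0.06820338  0.23001942] 7.270241996582836e-05
[ 0.44507398 -0.11552893  0.37160444] [235.11750715 216.91301405]
g [(447, array([331.2, 173. ]))]
r [(985, array([33.4, 94.7])), (848, array([ 91.7, 100.1])), (543, array([36.2, 59.5])), (514, array([280.5, 119.6])), (424, array([135.4,  53.9]))]
```

View pics/w0.png

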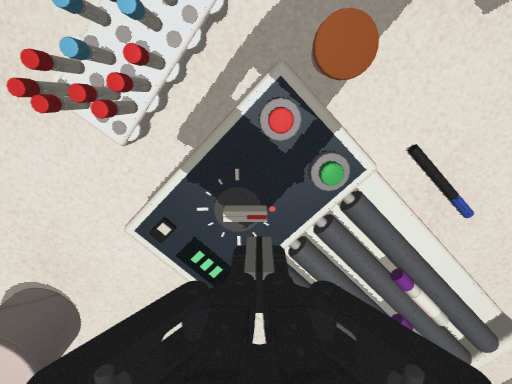

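The wrist view shows the red button at (281,120), the green at (332,173), the pointer lying from (223,214) to (268,214) and the 0 dot at (272,209). I'll refine the frame from this view.

```bash
python3 - <<'E'
from h import *
d=np.load("w0.npz");c=(d["m"],d["x"],d["R"]);f=cv2.imread("pics/w0.png")[:,:,::-1];T=cam("top")
g,r=[331.2,173.],[280.5,119.6]
print(two(c,g,T,[227.9,232.8]),two(c,r,T,[263.7,239.1]))
for z in (.1,.106):
    G,Q=onz(c,g,z),onz(c,r,z);y=G-Q;L=np.linalg.norm(y);y/=L;x=np.array([y[1],-y[0],0]);a=(G+Q)/2+.097*x
    print(z,G,L,"yaw",np.arctan2(x[1],x[0]),"axis",a)
print("small red",blobs(f,"r",(190,190,300,235)))
h=cv2.cvtColor(f,cv2.COLOR_RGB2GRAY);s=h[185:240,195:290]
rd=[b for b in blobs(f,"r",(190,190,300,235))]
for b in rd: print(onz(c,b[1],.113),onz(c,b[1],.09))
cv2.imwrite("pics/c1.png",cv2.resize(f[175:245,190:295],None,fx=7,fy=7,interpolation=cv2.INTER_CUBIC)[:,:,::-1])
E
```

```text
(array([ 0.46367258, -0.01825012,  0.10677975]), np.float64(0.00011756651317577254)) (array([ 0.44921779, -0.08925707,  0.11272315]), np.float64(0.0008407840748579958))
0.1 [ 0.46420876 -0.01575085  0.1       ] 0.07342254830281264 yaw -0.19745278580772802 axis [ 0.55212227 -0.07077752  0.1       ]
0.106 [ 0.46378606 -0.01795505  0.106     ] 0.07180057446898891 yaw -0.19745278580772824 axis [ 0.55185866 -0.07218648  0.106     ]
small red [(78, array([256.5, 216.5])), (30, array([271.6, 208.4]))]
[ 0.54024394 -0.05503391  0.113     ] [ 0.54870825 -0.04965355  0.09      ]
[ 0.52463098 -0.04733921  0.113     ] [ 0.53170669 -0.04127449  0.09      ]
```

View pics/c1.png

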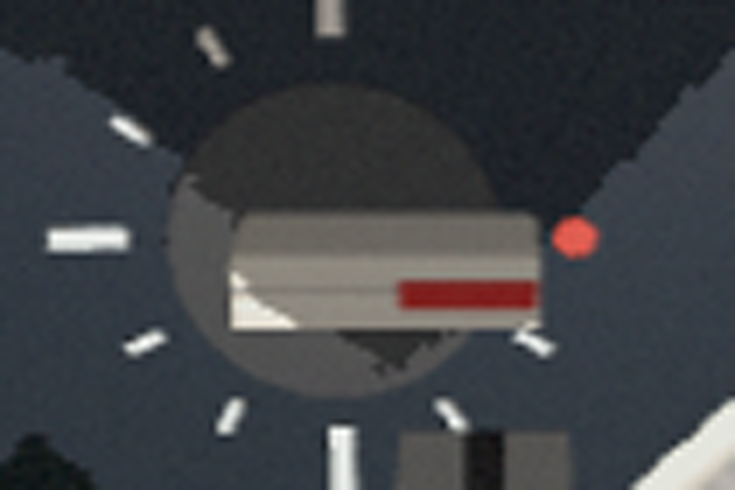

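```bash
sed -i 's/^AX=.*/AX=np.array([.552,-.0722]);YAW=-.1975/' h.py
python3 - <<'E'
from h import *
C=.5236
p,psi=finger(0,.03);move_l([*p,.13],.15,attitude=down(psi));move_l([*p,.101],.06,guard=8)
f0=get_obs()["force"]
print("t",get_obs()["t"],get_obs()["ee_pos"])
p,psi=finger(0,.018);print("guard",move_l([*p,.101],.03,guard=6))
for k in np.arange(.25,2.76,.25):
    p,psi=finger(k*C,.017);move_l([*p,.101],.03,attitude=down(psi))
    o=get_obs();print(k,round(o["t"],2),np.round(np.array(o["force"])-f0,1),np.round(o["ee_pos"][:2]-p,4))
    if np.linalg.norm(np.array(o["force"])-f0)>25: break
f=grab_frame("scene")
cv2.imwrite("pics/s1.png",cv2.resize(f[150:270,180:340],None,fx=5,fy=5,interpolation=cv2.INTER_CUBIC)[:,:,::-1])
E
```

```text
t 4.7 [ 0.51251444 -0.06716859  0.10074021]
guard False
0.25 5.57 [-1.6 -0.8  0.5] [-0.0004 -0.    ]
0.5 5.85 [-0.6  0.  -2.1] [ 0.0001 -0.    ]
0.75 6.13 [-1.  -0.8 -0.1] [ 0.0001 -0.0001]
1.0 6.42 [-3.6 -1.6  0.6] [-0.0007 -0.0002]
1.25 6.7 [-2.7 -1.4 -1.4] [-0.0005 -0.    ]
1.5 6.98 [-0.7 -1.  -0.6] [ 0.0006 -0.    ]
1.75 7.27 [ 0.  -0.3 -0.6] [ 0.0002 -0.    ]
2.0 7.55 [-2.7  1.   0.2] [-0.001  0.   ]
2.25 7.83 [-2.2  1.2 -0.2] [-0.0002  0.    ]
2.5 8.12 [-0.7 -0.2 -0.2] [ 0.0006 -0.0001]
2.75 8.4 [-0.5 -1.  -0.6] [ 0.0002 -0.    ]
```

View pics/s1.png

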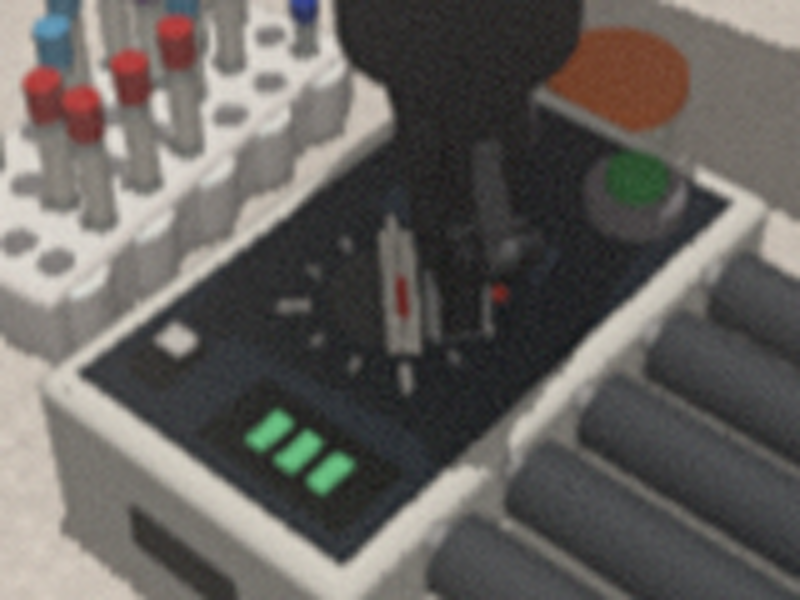

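The pointer has clicked into the long bar at 3 (405,378), with the finger just behind it. I'll continue three more clicks, back off, and check.

```bash
python3 - <<'E'
from h import *
C=.5236
for k in np.arange(3,5.76,.25):
    p,psi=finger(k*C,.017);move_l([*p,.101],.03,attitude=down(psi))
    o=get_obs();print(k,round(o["t"],2),np.round(o["force"],1))
    if np.linalg.norm(o["force"])>30: break
p,psi=finger(5.75*C,.032);move_l([*p,.101],.06)
move_l([*p,.16],.15)
f=grab_frame("scene")
cv2.imwrite("pics/s2.png",cv2.resize(f[150:270,180:340],None,fx=5,fy=5,interpolation=cv2.INTER_CUBIC)[:,:,::-1])
o=get_obs();print(o["t"],o["ee_pos"],o["qpos"])
E
```

```text
3.0 8.73 [-3.2  1.8  1.7]
3.25 9.02 [-1.6  0.9 -0.2]
3.5 9.3 [-0.5  0.3  0.2]
3.75 9.58 [0.5 0.7 0.2]
4.0 9.87 [-1.9  2.4  1.5]
4.25 10.15 [-1.7  1.2 -0.7]
4.5 10.43 [ 0.6 -0.   0.1]
4.75 10.72 [-0.4  0.2  0.4]
5.0 11.0 [0.5 3.9 0.4]
5.25 11.28 [ 0.9  2.6 -0.3]
5.5 11.57 [ 0.  -0.1 -0.3]
5.75 11.85 [-0.3  0.8 -0.3]
12.8417 [ 0.59244263 -0.07068482  0.15918678] [-1.38689838e-01  4.72402134e-01  1.74395226e+00 -1.44924178e-05
  9.26543745e-01  7.13541146e-01]
```

View pics/s2.png

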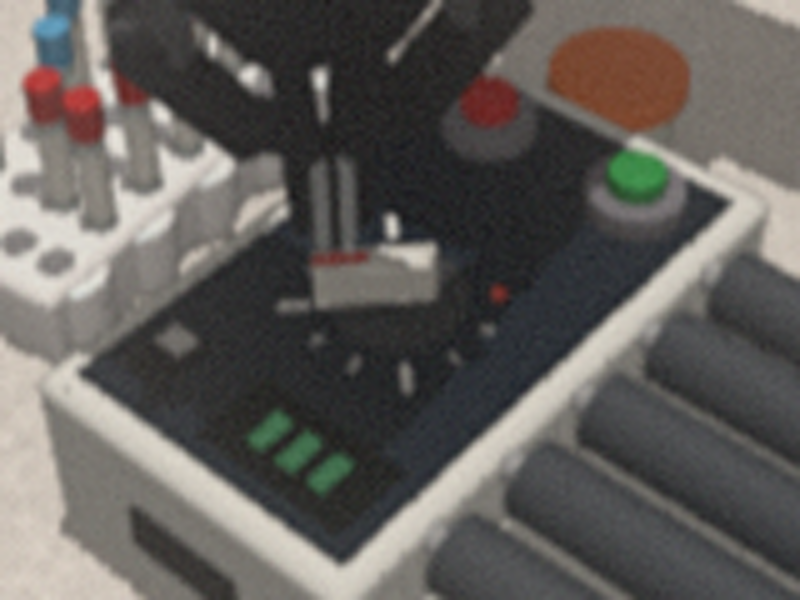

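The red tip seems to lie toward the long bar at 6 (293,305). I'll verify that numerically from the top camera once clear, before pressing.

```bash
python3 - <<'E'
from h import *
psi=YAW+np.pi/2
move_l([.4638,-.018,.16],.2,attitude=down(psi))
T=cam("top");f=grab_frame("top")
for k in (5,6,7):
    a=2.356-k*.5236+YAW;print(k,proj(T,[*(AX+.0207*np.array([np.cos(a),np.sin(a)])),.113]))
print(blobs(f,"r",(238,170,275,210)))
cv2.imwrite("pics/t2.png",cv2.resize(f[140:260,200:310],None,fx=5,fy=5,interpolation=cv2.INTER_CUBIC)[:,:,::-1])
o=get_obs();print(o["t"],o["ee_pos"],o["qpos"][5])
E
```

```text
5 [258.13414442 179.34689154]
6 [262.17035512 182.63926533]
7 [263.99002307 187.47490315]
[(9, array([264.6, 181.3]))]
13.7417 [ 0.46491091 -0.01826057  0.15992246] 0.13420850993659703
```

View pics/t2.png

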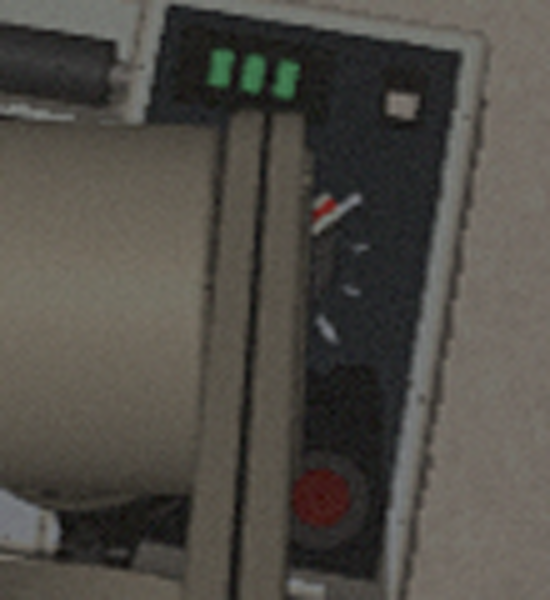

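The pointer's red tip at (325,210) lines up with the long bar at 6, with marks 7, 8 and 9 visible beyond it. Now I'll press the green button.

```bash
python3 - <<'E'
from h import *
P=np.array([.4638,-.018])
move_l([*P,.112],.1)
f0=np.array(get_obs()["force"])
for z in np.arange(.109,.0969,-.001):
    g=move_l([*P,z],.02,guard=12);o=get_obs()
    df=np.array(o["force"])-f0;print(round(z,4),round(o["ee_pos"][2],4),np.round(df,1),g)
    if g or df[2]>10: break
wait(.3);print(np.array(get_obs()["force"])-f0, get_obs()["ee_pos"])
E
```

```text
0.109 0.1095 [ 1.7 -0.5  1.8] False
0.108 0.1083 [ 2.7 -1.   3.2] False
0.107 0.1071 [ 2.8 -0.2  3.2] False
0.106 0.1061 [ 3.4 -0.2  3.6] False
0.105 0.1058 [ 1.  -0.6 14.1] False
[ 0.85767657  0.24906367 14.25633888] [ 0.46423279 -0.01800958  0.10583705]
```

The force rose to about 4 N over roughly 5 mm and then met a hard stop, so the button is fully in. I'll release it, retreat, and check.

```bash
python3 - <<'E'
from h import *
P=np.array([.4638,-.018])
move_l([*P,.1042],.02,guard=15);wait(.2);print(get_obs()["force"],get_obs()["ee_pos"][2])
move_l([*P,.15],.08);move_l([.42,-.15,.26],.2)
wait(.3)
f=grab_frame("scene")
cv2.imwrite("pics/s3.png",cv2.resize(f[140:290,180:380],None,fx=4,fy=4,interpolation=cv2.INTER_CUBIC)[:,:,::-1])
print(get_obs()["t"])
E
```

```text
[-2.71471852 -0.27362907 22.74139329] 0.10565101501441501
18.5333
```

View pics/s3.png

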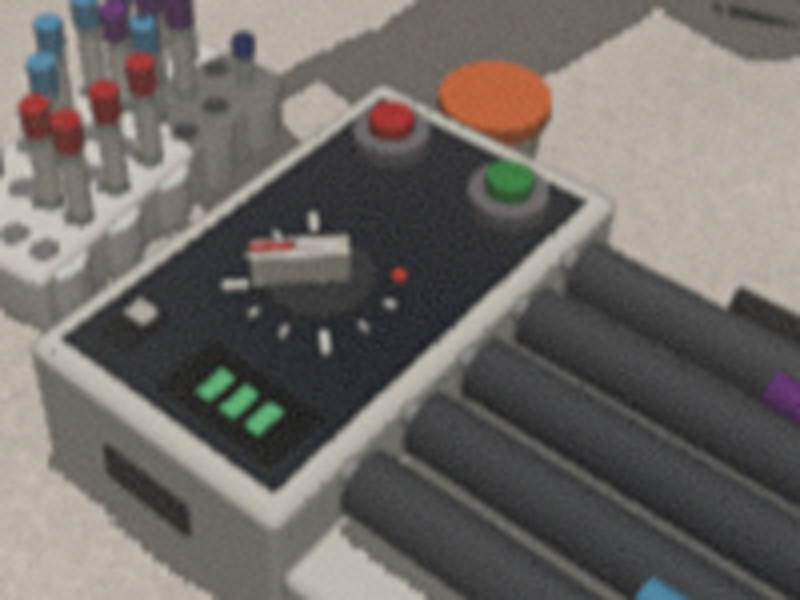

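Both buttons are out and the pointer appears to be at 6. I'll do one numeric check, then hand in.

```bash
python3 - <<'E'
from h import *
ok=[]
for n,b in (("scene",(235,190,275,212)),("top",(240,165,285,205))):
    c=cam(n);bl=blobs(grab_frame(n),"r",b);print(n,bl)
    P=onz(c,bl[0][1],.113)[:2]-AX if bl else None
    if bl:
        k=(2.356+YAW-np.arctan2(P[1],P[0]))/.5236;print("click",k,"r",np.linalg.norm(P));ok.append(abs(k-6)<.4)
print(ok)
if ok and all(ok): print(finish_job())
E
```

```text
scene [(8, array([248.5, 201. ]))]
click 6.129179814139488 r 0.018349080368152308
top [(17, array([262.8, 182.5])), (4, array([240.2, 201. ]))]
click 6.04341734384045 r 0.02192238761469737
[np.True_, np.True_]
the job is handed in; nothing more can be done
None
```

I pushed the selector from 0 round to speed 6 with one closed fingertip, and two camera views confirmed it there. I then pressed the green start button to its stop and released it, and handed the job in at about 19 s; the red stop button, tubes and bench items were not touched.

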